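Flip the lint filter cover shut and push the drawer home

ROBOT

A 7-joint arm with a two-finger parallel gripper is mounted at the origin on the work surface. World frame = base frame: x ahead of the robot, y to its left, z up, the work surface at z = 0. Lengths are in m, angles in rad, forces in N, time in s.
With the tool pointing down it reaches from about 0.4 to 0.9 m from the base axis. Payload 5.5 kg.
Tool frame: the origin (TCP) lies midway between the tips of the shut fingers; the grasp point (between the pads) lies 19 mm behind it (manip.grip_depth is the distance from the TCP to the grasp point, in m); z points along the fingers, y is the line along which they close (so a half turn about z gives the same grasp; the last joint's range is limited). The gripper opens to 92 mm and grips with 3 to 60 N. Pads are 19 mm wide; open, the fingers measure 130 mm over their backs; the gripper's body (75 mm by 190 mm) begins 47 mm behind the grasp point.
Start: joints at [1.604, 0.501, -0.427, 1.55, 0.221, 1.138, -0.21], TCP at [0.148, -0.633, 0.227] pointing down, gripper open.
Joint ranges: [-2.88, 2.88], [-0.31, 2.03], [-1.54, 1.56], [0.2, 2.42], [-1.41, 4.55], [0.19, 2.02], [-2.57, 2.57]. Speed limits (rad/s): [2.57, 2.57, 3.14, 3.14, 3.14, 3.14, 3.14].

INTERFACE

Orientations are given as a unit quaternion [x, y, z, w].
In Python, from bench import manip, effector, viewer gives the robot as it stands. Calls block until the motion is done:
- manip.move_pose(position, orientation): joint-space move of the TCP to a pose.
- manip.servo_line(position, ori=None, vel=0.15): straight line of the TCP; ori=None keeps the orientation; vel is the mean speed in m/s.
- manip.movej(angles): joint-space move.
- effector.open_jaws() and effector.close(f_grip=None): open the fingers fully, or close them until they stop; f_grip is the grip in N (None keeps the last).
- manip.sleep(seconds).
- manip.solve_ik(position, orientation): joint angles nearest the present ones, or None.
- viewer.get_image(name): name is "side" or "top"; returns the picture (480x640x3 uint8, red, green, blue); there is no depth.
- viewer.get_calibration(name): a dict with "vfov" (degrees; the focal length in pixels is half the picture's height over the tangent of half this angle, whatever the lens; pixels are square), "cx", "cy" (the principal point, pixels), "eye" and "attitude" of the camera in the world. Camera axes: x right, y down, z forward; pixel columns grow to the right and rows downward; lengths in m; the calibration is good to about 2 mm. A picture is of the moment at which its call begins. get_calibration takes no time and is no camera call.
A pose or a line that the arm cannot do raises manip.PlanningError and nothing moves.
- manip.hand_in(): hands the job in; it is judged then, once.
Readings, each from a call of its own:
- manip.current_clock(): time.
- manip.current_q(): joint angles.
- manip.current_joint_velocities(): joint speeds.
- manip.current_tau(): joint torques, N m.
- manip.current_tool_pos(): TCP position.
- manip.current_tcp_rot(): TCP orientation.
- manip.current_force(): force on the tool from outside, world axes, zero at the start.
- manip.current_wrist_torque(): the same for the moment, N m.
- manip.current_finger_gap(): finger opening in m.
- manip.current_gripper_force(): force on a finger pad.
Only numpy, scipy, OpenCV 4.12 (cv2) and the standard library are available. Lean on these libraries where they do the work, as an engineer would, in place of code of your own. Each camera call takes 0.05 s, during which the arm holds its last target. There are 200 camera calls.

TASK

The lint filter drawer has been left pulled out of its white filter box with its hinged cover flipped up and leaning back. With the fingertips on its outer back, push the cover over until it lies fully shut on the drawer, and only then push the drawer by its front until it is fully home in the box. Grasp nothing, do not touch the fine mesh on the inside of the cover, and leave the lint roller, peg dish, tub and brush where they are.

Things in the scene. Friction and masses are not known exactly. Their poses are not given: they have to be found in the camera images.
- filter_box: White plastic filter box, 160 (x) x 150 (y) x 75 (z) mm, clipped to the ridged tray so that it cannot move. Origin: centre of its underside, which is on the tray's ridge tops 6 mm above the work surface. Its open mouth is its -x face, 80 mm from the origin, facing the robot to within about 0.4 rad; its own y axis points to the left seen from the robot, z up.
- drawer (a joint): How far the drawer is pulled out along the box's -x (m): 0 fully home, 0.12 fully out; starts 0.100 to 0.118. It slides stiffly (about 2.5 N) and stays where it is left. The drawer is white, 116 mm wide and 140 mm long inside the box line.
- drawer_front (a point): Centre of the outer face of the drawer's upright front plate, 35 mm above the box's underside. The plate is 130 mm wide, 50 mm high (10 to 60 mm above the box's underside) and 8 mm thick; pushing it along the box's +x closes the drawer. Axes as those of the box. With the drawer home this point is 88 mm from the box's origin along its -x.
- cover (a joint): Angle of the hinged cover on the drawer (rad): 0 lying shut and level, 1.57 upright, 2.2 leaning back to its stop; starts 1.75 to 2.15, leaning outwards to the box's +y. The hinge is stiff (about 0.06 N m): the cover stays at any angle where it is left, and does not fall shut by itself.
- cover_hinge (a point): Middle of the cover's hinge line, which runs along the box's x on the drawer's +y side wall: 53 mm to +y of the drawer's middle line, 54 mm behind (+x of) the front plate's outer face, 56.5 mm above the box's underside. The axes turn with the cover; its x axis stays along the hinge line, its -y runs from the hinge to the free edge.
- cover_edge (a point): Middle of the cover's free edge, 105 mm from the hinge line. The cover is a white plate 88 mm long (along the hinge) and 4 mm thick; its outer face is the one that is uppermost when shut, then 60.5 mm above the box's underside.
- screen: Grey fine mesh, 76 x 88 mm, 3 mm thick, fixed to the inner face of the cover (the underside when shut). Not to be touched. Origin on the hinge line; axes turn with the cover.
- roller: Lint roller with a chrome handle and a paper roll of 50 mm diameter, 195 mm long, lying on the tray; bystander. Origin under it, at the resting height; x along its length.
- dish: White ceramic dish, 110 mm across and 32 mm high, with wooden clothes pegs in it (total 43 mm high), on the tray; bystander. Origin: centre of its underside.
- tub: Closed green tub, 88 mm across, 82 mm high, on the tray; bystander. Origin: centre of its underside.
- brush: Small hand brush 170 mm long, lying on the tray, under 45 mm high; bystander. Origin under its middle; x along its length.
- tray: Grey ridged plastic tray, 440 (x) x 600 (y) mm, fixed on the washer lid; ridge tops 6 mm and rim 18 mm above the lid. Origin: centre of its underside.

How it is judged:
By the outcome, as a careful person would: the job done as asked, in the order asked, and still so for the second after the job is handed in, with the robot touching nothing.
It also fails if it takes over 42 s, if anything falls off the work surface, if the arm or the gripper's body presses on something with over 40 N, if the wrist force passes 120 N, or if a joint passes its speed limit or range.

## Working session

There is one attempt and no reset: what is moved stays moved. The work goes in short steps, each a Python script; the robot and the scene stay as the last script left them, time stands still between calls to the robot, and variables do not carry over. Pictures are saved under pics/ and viewed, at most 10 in all, crops included, and the job is handed in when it is done.

```bash
mkdir -p pics; ls
python3 - <<'E'
from bench import manip, effector, viewer
import cv2
for n in ("top","side"):
    cv2.imwrite(f"pics/{n}0.png",viewer.get_image(n)[...,::-1]); print(n,viewer.get_calibration(n))
print(manip.current_clock(),manip.current_tcp_rot())
E
```

```text
pics
top {'vfov': 43.67474958004131, 'cx': 304.2212208926638, 'cy': 236.07040097156738, 'eye': array([0.33986511, 0.04144539, 1.2147284 ]), 'attitude': array([-0.69794783,  0.70970798, -0.06290928,  0.07228992])}
side {'vfov': 55.71651422470561, 'cx': 318.13762825784846, 'cy': 242.35478283068628, 'eye': array([0.42895221, 0.66681792, 0.74202451]), 'attitude': array([-0.10356067,  0.91931931, -0.37746465,  0.04059099])}
0.1 [ 9.93404514e-01  1.14659030e-01 -7.85040497e-05 -8.78565288e-04]
```

View pics/top0.png

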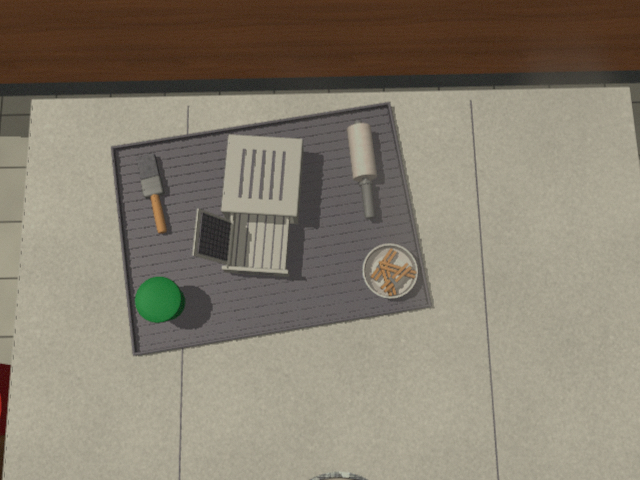

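View pics/side0.png

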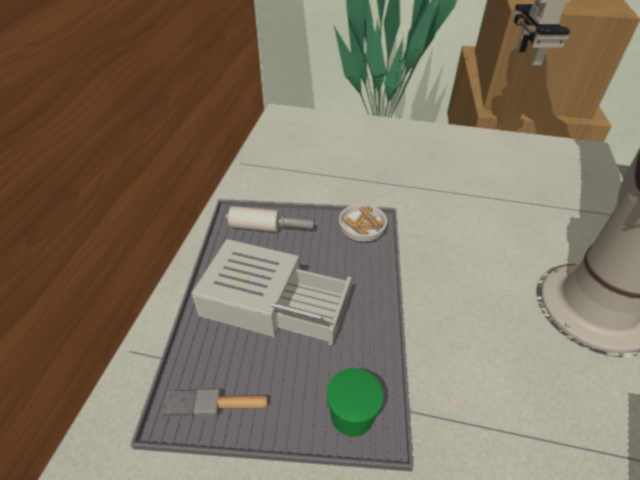

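The top view shows the box roof corners near (229,136), (302,139), (297,216) and (223,212). The drawer front is near (223..288, 268) and the cover is at (195..232, 210..262), leaning left. The green tub is at (159,299), close to the cover, and the brush is at (153,195). The side view shows the cover almost edge-on near (300,312). I'll enlarge both.

Run:
```python
import cv2,numpy as np
a=cv2.imread("pics/top0.png")[125:325,125:325];b=cv2.imread("pics/side0.png")[235:435,185:385]
a=cv2.resize(a,None,fx=4,fy=4,interpolation=3)[:600];b=cv2.resize(b,None,fx=4,fy=4,interpolation=3)[:520]
cv2.imwrite("pics/ta.png",a);cv2.imwrite("pics/sa.png",b)
```

```text
(no output)
```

View pics/ta.png

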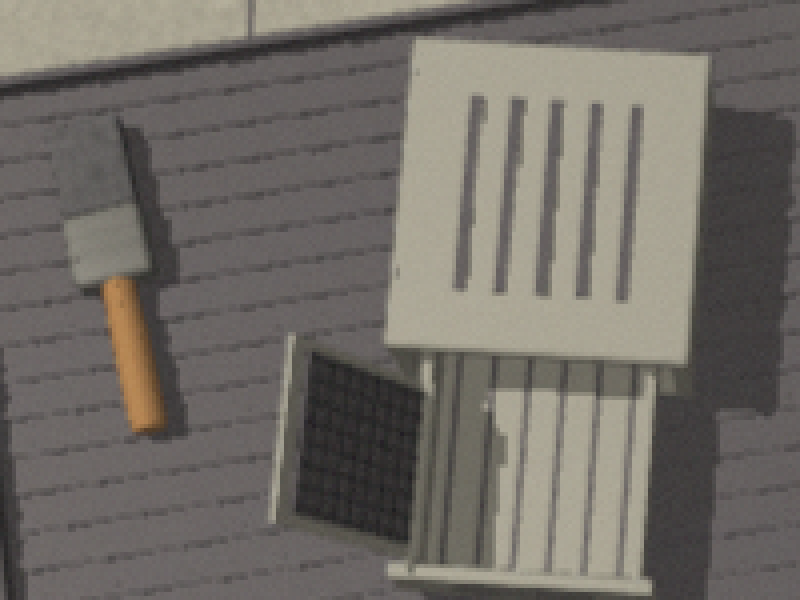

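View pics/sa.png

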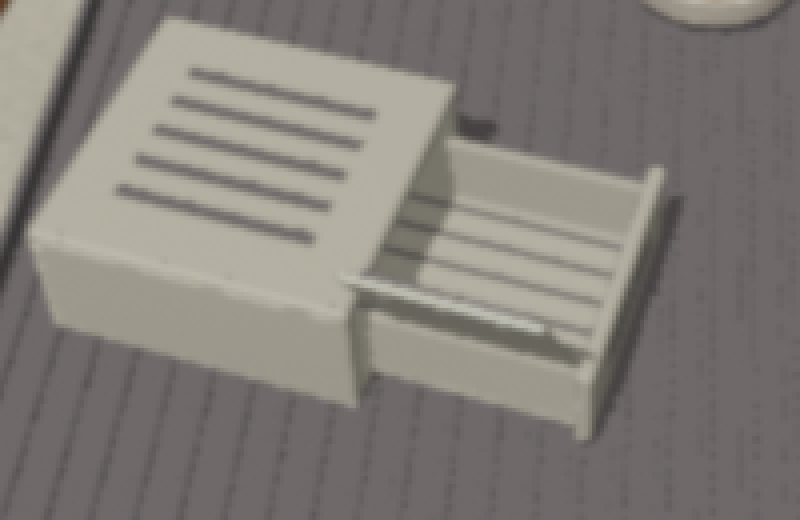

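The zoomed crops (pixel = crop/4 + offset) show the roof corners and the front plate's top edge clearly. The cover's free edge runs (290,335)–(267,522) in the top crop and (345,275)–(548,327) in the side crop. Next I'll turn these into positions and check them against the given sizes.

```bash
cat > geo.py <<'E'
import numpy as np
from scipy.spatial.transform import Rotation as R
from bench import manip, effector, viewer
def ray(n,p):
    c=viewer.get_calibration(n); f=240/np.tan(np.radians(c["vfov"])/2); p=np.atleast_2d(p).astype(float)
    d=np.c_[(p-[c["cx"],c["cy"]])/f,np.ones(len(p))]
    return c["eye"],R.from_quat(c["attitude"]).apply(d)
def plane(n,p,z):
    e,d=ray(n,p); return e+d*((z-e[2])/d[:,2])[:,None]
def tri(p,q):
    e,d=ray("top",p); g,h=ray("side",q); out=[]
    for a,b in zip(d,h):
        s=np.linalg.lstsq(np.c_[a,-b],g-e,rcond=None)[0]; A=e+s[0]*a;B=g+s[1]*b
        out.append(np.r_[(A+B)/2,np.linalg.norm(A-B)])
    return np.array(out)
E
python3 - <<'E'
from geo import *
import cv2
np.set_printoptions(precision=4,suppress=True)
T=lambda p:np.array(p)/4+125-.375; S=lambda p:np.array(p)/4+[185,235]-.375
def sub(n,p):
    g=cv2.cvtColor(cv2.imread(f"pics/{n}0.png"),cv2.COLOR_BGR2GRAY)
    return cv2.cornerSubPix(g,np.float32(p).reshape(-1,1,2),(3,3),(-1,-1),(3,30,.01)).reshape(-1,2)
rt=T([(413,39),(710,56),(690,363),(386,345)]); rs=S([(30,235),(168,17),(455,85),(350,312)])
print("sub",sub("top",rt)-rt,sub("side",rs)-rs)
rt=sub("top",rt); rs=sub("side",rs)
Rt=plane("top",rt,.081);Rs=plane("side",rs,.081)
print("roof top",Rt,"\nroof side",Rs)
for Q in(Rt,Rs): print("sides",np.linalg.norm(Q-np.roll(Q,-1,0),axis=1))
print("front top", F:=plane("top",T([(389,577),(651,595)]),.066),np.linalg.norm(F[0]-F[1]))
print("front side", F2:=plane("side",S([(588,372),(662,172)]),.066),np.linalg.norm(F2[0]-F2[1]))
E_=tri(T([(293,335),(270,522)]),S([(347,279),(546,330)]));print("edge",E_)
c=(Rt.mean(0)+Rs.mean(0))/2
def yaw(Q):
    x=(Q[0]+Q[1]-Q[2]-Q[3]);y=(Q[0]+Q[3]-Q[1]-Q[2]); return np.arctan2(x[1],x[0]),np.arctan2(-y[0],y[1])
print("yaw",yaw(Rt),yaw(Rs),"c",c)
w=np.mean(yaw(Rt)+yaw(Rs)); B=R.from_euler("z",w)
loc=lambda P:B.inv().apply(P-[c[0],c[1],.006])
print("front loc",loc(F),loc(F2)); print("edge loc",loc(E_[:,:3])); 
e=loc(E_[:,:3]).mean(0)-[0,.053,.0565]; print("angle",np.arctan2(e[2],-e[1]),"r",np.hypot(e[1],e[2]))
print("tub",plane("top",[(159,299)],.088))
E
```

```text
sub [[ 1.0574 -0.9771]
 [-0.5334 -0.661 ]
 [-1.0943  0.1697]
 [-0.2761 -0.1855]] [[-1.2397 -2.0256]
 [-0.6887  0.0999]
 [ 0.1189  0.1331]
 [ 0.      0.    ]]
roof top [[0.7715 0.2021 0.081 ]
 [0.7589 0.0571 0.081 ]
 [0.6007 0.0701 0.081 ]
 [0.6131 0.2165 0.081 ]] 
roof side [[0.7717 0.2067 0.081 ]
 [0.758  0.0631 0.081 ]
 [0.6005 0.076  0.081 ]
 [0.6117 0.2191 0.081 ]]
sides [0.1456 0.1588 0.1469 0.1591]
sides [0.1443 0.158  0.1436 0.1605]
front top [[0.5009 0.2156 0.066 ]
 [0.4899 0.0887 0.066 ]] 0.12733181170215813
front side [[0.5042 0.2165 0.066 ]
 [0.4922 0.0956 0.066 ]] 0.12148631933051365
edge [[0.6008 0.2485 0.1473 0.0029]
 [0.515  0.2569 0.15   0.0002]]
yaw (np.float64(-0.08660820485865861), np.float64(-0.08573847979337483)) (np.float64(-0.07937017111944374), np.float64(-0.08682081573327281)) c [0.6858 0.1389 0.081 ]
front loc [[-0.1907  0.0608  0.06  ]
 [-0.1909 -0.0665  0.06  ]] [[-0.1875  0.062   0.06  ]
 [-0.1892 -0.0595  0.06  ]]
edge loc [[-0.0939  0.1021  0.1413]
 [-0.1802  0.1032  0.144 ]]
angle 2.093430210529996 r 0.0994209817928193
tub [[0.4426 0.3304 0.088 ]]
```

The measurements agree: the roof is about 146×159 mm, yaw is −0.085, the drawer is out about 0.102 m and the cover is at about 2.09 rad with radius 0.10. I'll push the cover over first.

```bash
cat >> geo.py <<'E'
W=-0.0847; B=R.from_euler("z",W); O=np.array([.6858,.1385,.006])
w=lambda x,y,z: O+B.apply([x,y,z])
def down(a):  # tool down, tool y at angle a in the box frame
    y=B.apply([np.cos(a),np.sin(a),0]); z=np.array([0,0,-1.]); return R.from_matrix(np.c_[np.cross(y,z),y,z]).as_quat()
E
python3 - <<'E'
from geo import *
np.set_printoptions(precision=3,suppress=True)
HX,HY,HZ=-.136,.053,.0565; r=.085;t=.004;h=.0095
arc=[]
for th in np.radians([90,75,60,45,30,15,5]):
    arc.append(w(HX,HY-r*np.cos(th)+t*np.sin(th)+h, HZ+r*np.sin(th)+t*np.cos(th)))
pre=[w(HX,.150,.20),w(HX,.150,.115),w(HX,.11,.118)]
front=[w(-.24,0,.12),w(-.24,0,.037),w(-.09-h,0,.037)]
best=None
for a in(0,np.pi):
    q=[manip.solve_ik(p,down(a)) for p in pre+arc]; print(a,all(x is not None for x in q),q[0],q[-1])
    if all(x is not None for x in q) and (best is None or abs(q[0][6])<best[0]): best=(abs(q[0][6]),a)
for b in(np.pi/2,-np.pi/2):
    print(b,[manip.solve_ik(p,down(b)) for p in front])
a=best[1]; print("use",a)
effector.close()
manip.move_pose(pre[0],down(a))
manip.servo_line(pre[1],vel=.15)
print("f0",manip.current_force(),manip.current_clock())
f0=np.array(manip.current_force())
for p in pre[2:]+arc:
    manip.servo_line(p,vel=.08); print(np.array(manip.current_force())-f0)
p=arc[-1].copy()
for i in range(14):
    p[2]-=.001; manip.servo_line(p,vel=.03); f=np.array(manip.current_force())-f0
    if f[2]>6: break
print(i,p,f,manip.current_tool_pos(),manip.current_clock())
import cv2
cv2.imwrite("pics/top1.png",viewer.get_image("top")[...,::-1])
cv2.imwrite("pics/side1.png",cv2.resize(viewer.get_image("side")[235:385,185:385],None,fx=4,fy=4)[...,::-1])
E
```

```text
0 True [ 0.264  0.857 -1.304  1.588  0.842  1.358 -1.227] [ 0.524  0.842 -1.123  1.87   0.893  1.041 -1.067]
3.141592653589793 True [ 0.264  0.857 -1.304  1.588  0.842  1.358  1.914] [ 0.603  0.997 -1.306  1.869  1.06   1.193  1.969]
1.5707963267948966 [array([ 0.601,  0.689, -1.298,  2.053,  0.791,  1.036,  0.388]), array([ 0.471,  0.768, -1.108,  2.097,  0.927,  0.89 ,  0.295]), array([ 0.241,  0.747, -0.729,  1.782,  0.637,  0.864,  0.7  ])]
-1.5707963267948966 [array([ 0.361,  0.446, -0.911,  2.058,  0.469,  0.855, -2.476]), array([ 0.177,  0.55 , -0.693,  2.104,  0.562,  0.677, -2.551]), array([ 0.242,  0.747, -0.729,  1.782,  0.638,  0.865, -2.442])]
use 0
f0 [0.213 0.822 0.449] 5.8083
[-0.097 -0.225 -1.097]
[-0.324 -0.468 -1.459]
[ 1.134 -0.504 -0.372]
[-0.13  -1.145  0.275]
[-0.794 -0.154 -0.805]
[ 0.314 -1.173 -0.777]
[-0.407 -1.432 -0.32 ]
[ 0.159 -0.574 -0.704]
8 [0.548 0.128 0.065] [-2.64  -3.561 11.572] [0.549 0.128 0.067] 11.9333
```

View pics/side1.png

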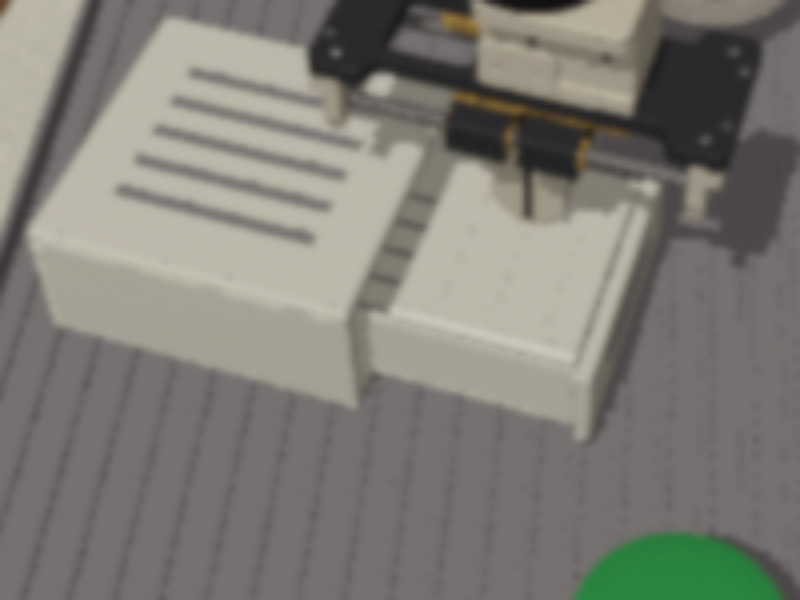

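The cover now lies flat on the drawer: the tips stopped at z = 0.067 with an 11 N reaction. Next I'll retreat, go round to the front and push the drawer home.

Run:
```python
from geo import *
import cv2
np.set_printoptions(precision=3,suppress=True)
p=np.array(manip.current_tool_pos()); manip.servo_line(p+[0,0,.09],vel=.15)
q=down(np.pi/2); Z=.042
manip.move_pose(w(-.24,0,.14),q); manip.servo_line(w(-.24,0,Z),vel=.12)
f0=np.array(manip.current_force()); bx=B.apply([1,0,0]); print(manip.current_clock())
manip.servo_line(w(-.205,0,Z),vel=.08)
for x in np.arange(-.19,-.104,.02):
    manip.servo_line(w(x,0,Z),vel=.06); print(x,(np.array(manip.current_force())-f0)@bx)
x=-.108
while x<-.085:
    x+=.0015; manip.servo_line(w(x,0,Z),vel=.03); f=-(np.array(manip.current_force())-f0)@bx
    print(round(x,4),f)
    if f>15: break
tp=B.inv().apply(np.array(manip.current_tool_pos())-O); print("tcp loc",tp)
manip.servo_line(w(-.18,0,Z),vel=.1); manip.servo_line(w(-.22,0,.2),vel=.15)
print(manip.current_clock())
a=viewer.get_image("top")[125:275,175:375];b=viewer.get_image("side")[235:385,185:385]
cv2.imwrite("pics/fin.png",np.hstack([cv2.resize(i,None,fx=2,fy=2,interpolation=3) for i in (a,b)])[...,::-1])
```

```text
15.1083
-0.19 -1.3021253855245132
-0.17 -0.4764304199797183
-0.15000000000000002 -2.0732843915930528
-0.13000000000000003 -0.3388031008170671
-0.11000000000000004 -0.3226455446245925
-0.1065 1.0714936226417686
-0.105 3.4690283456103153
-0.1035 2.81757442511442
-0.102 2.4766369095971648
-0.1005 2.327512039943483
-0.099 2.601973432688502
-0.0975 2.4264865428390516
-0.096 6.297399827002178
-0.0945 9.608241094639373
-0.093 13.263706050918032
-0.0915 17.65805137896008
tcp loc [-0.097 -0.     0.042]
23.0583
```

View pics/fin.png

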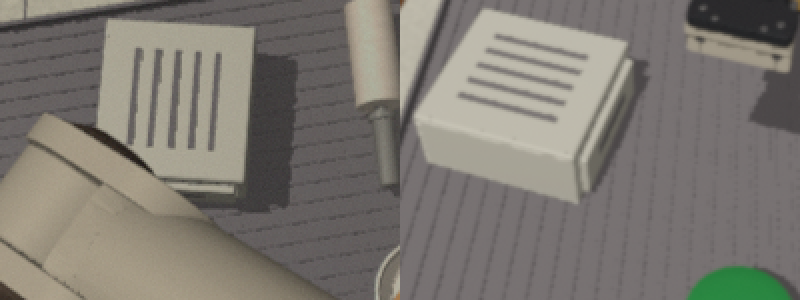

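The front plate sits flush at the box mouth. The TCP stopped at −0.097 against a nominal −0.0975, with the force rising firmly at the stop. The robot is clear, so I'll hand in.

```bash
python3 -c "
from bench import manip
print(manip.hand_in())"
```

```text
the job is handed in; nothing more can be done
None
```

I pushed the cover shut by its outer back, then pushed the drawer fully home by its front. I handed the job in at about 23 s with the arm clear; no verdict came back.

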